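# Take the label roll off its bar

## Task

The roll of white labels on the bar of the black stand has to come off. Slide the black stop collar off the open end of the bar and put it down in the low grey tray; only then slide the label roll off the bar and put it down in the same tray, beside the collar, so that both lie on the tray's floor.

Things in the scene. Friction and masses are not known exactly. Their poses are not given: they have to be found in the camera images.
- bar_tip (a point): Centre of the open end of a fixed black stand's level steel bar (12 mm diameter, 200 mm long, axis 140 mm above the table). x points along the bar out of its open end, z up. The far end is held by an upright 50 mm wide, its top 155 mm above the table; a plate 110 mm wide, 10 mm high lies under the bar. From the open end inwards hang the collar, then the roll.
- collar_center (a point): Centre of the loose stop collar: black plastic block, 40 x 40 mm across with upright flat sides, 25 mm thick along the bar, 50 g, hanging on the bar by its 22 mm round bore (raise it 5 mm to centre it on the bar). x lies along the bore, z is up as it hangs. At the start its centre is 25 to 40 mm from the bar's open end. It slides freely.
- roll_center (a point): Centre of the loose label roll: rigid white paper on a brown card core, 50 mm diameter, 52 mm long along the bar, 80 g, hanging on the bar by its 30 mm bore (raise it 9 mm to centre it). x lies along the bore. At the start its centre is 82 to 100 mm from the bar's open end. It slides freely. A like roll standing on the table is a spare, not this one.
- tray: Low grey tray fixed to the table, left or right of the stand: 180 (x) by 240 (y) mm, 35 mm high, walls and floor 5 mm thick; origin at the centre of its underside. The 80 mm high green basket on the other side is not used. Two 150 mm cartons and the spare roll stand beyond the stand, over 680 mm ahead of the robot. Cross the stand with the thing carried 250 mm up.
Mind the look-alikes: they are no part of the job. What is meant by the part that bears collar_center is not purple, and is the smaller of those in its own colour.

How it is judged:
By the outcome, as a careful person would: the job done as asked, in the order asked, and still so for the second after the job is handed in, with the robot touching nothing.
It also fails if it takes over 64 s, if anything falls off the work surface, if the arm or the gripper's body presses on something with over 40 N, if the wrist force passes 120 N, or if a joint passes its speed limit or range.

## Robot

A 6-joint arm with a two-finger parallel gripper is mounted at the origin on the work surface. World frame = base frame: x ahead of the robot, y to its left, z up, the work surface at z = 0. Lengths are in mm, angles in degrees, forces in N, time in s.
With the tool pointing down it reaches from about 325 to 775 mm from the base axis. Payload 5.5 kg.
Tool frame: the origin (TCP) lies at the very end of the fingers, on their centre line; the grasp point (between the pads) lies 19 mm behind it; z points along the fingers, y is the line along which they close (so a half turn about z gives the same grasp; the last joint's range is limited). The gripper opens to 85 mm and grips with 20 to 120 N. Pads are 22 mm wide; open, the fingers measure 114 mm over their backs; the gripper's body (76 mm by 85 mm) begins 54 mm behind the grasp point. The pads swing forward as they close: fully open they stand 13 mm farther back than shut.
Start: joints at [70.777, 5.22, 70.514, -0, 104.267, -3.249], TCP at [165.125, 576.845, 231.275] pointing down, gripper open.
Joint ranges: [-164.24, 164.24], [-49.07, 125.15], [9.68, 141.18], [-86.29, 266.29], [3.28, 154.24], [-151.56, 151.56]. Speed limits (degrees/s): [147.25, 147.25, 172.46, 180, 180, 180].

## Interface

Orientations are given as [roll, pitch, yaw] about the fixed x, y, z axes, in that order (R = Rz(yaw) Ry(pitch) Rx(roll)).
In Python, from station import arm gives the robot as it stands.
- The arm moves only by the tool servo_tool, never from a script. Its argument "targets" is a list of rows, each an object with "slide": the shift along the tool's x, y, z in m, a list of three; "twist": the turn about the tool's z in rad; "jaw": the finger opening in m, from 0 to 0.0854. In form: [{"slide": [tx, ty, tz], "twist": twist, "jaw": jaw}, ...]. A call has 1 to 5 rows; each row shifts and turns the commanded pose from where the row before left it, along the tool's axes as they then stand; what a row does not reach is not made up. A row lasts 1/12 s, in which the tool goes at most 41.7 mm and 7.16 degrees, less where a joint would pass 70% of its speed; a pose out of reach is approached as far as the arm can. A call with a gripper value outside its range is refused whole. The fingers move at their own pace and stop on an object; "force" is the grip in N (left out, the last holds). Time passes only in rows, so rows that do not move let the fingers close. It gives the time, the measured TCP pose, the force, the opening and the grip force at its end, in the units of the state.
- arm.sense(): the state, without advancing time (a new reading comes with each control period).
- arm.capture(name): name is "scene" or "side" or "wrist"; returns a dict with "image" (480x640x3 uint8, red, green, blue), "depth" (480x640 float32, mm along the optical axis (not along the pixel's ray), 0 where there is no reading), "K" (3x3 intrinsics, pixels), "R" (3x3) and "t" (3): a world point X has camera coordinates R X + t; the wrist camera has in their place "hand_eye" (4x4, takes a point from camera to tool coordinates, whose origin is the TCP and whose axes are the flange's). Camera axes: x right, y down, z forward; pixel columns grow to the right and rows downward; lengths in mm; the calibration is good to about 2 mm. A picture is of the moment at which its call begins: read the wrist's pose just before it.
- arm.sign_off(): hands the job in; it is judged then, once.
The state is a dict: "time_s": time; "joints": joint angles; "joint_velocities": joint speeds; "joint_efforts": joint torques, N m; "tool_pos": TCP position; "ee_rot": TCP orientation; "ft_force": force on the tool from outside, world axes, zero at the start; "ft_torque": the same for the moment, N m; "width": finger opening in mm; "finger_force": force on a finger pad.
Only numpy, scipy, OpenCV 4.12 (cv2) and the standard library are available. Lean on these libraries where they do the work, as an engineer would, in place of code of your own. Each camera call takes 0.05 s, during which the arm holds its last target. There are 200 camera calls.

## Working session

There is one attempt and no reset: what is moved stays moved. The work goes in short steps, Python scripts to look and compute and a tool call to move; the robot and the scene stay as the last step left them, time stands still between calls to the robot, and variables do not carry over. Pictures are saved under pics/ and viewed, at most 10 in all, crops included, and the job is handed in when it is done.

Besides the shell and the picture viewer there is one more tool, called after ">>>" in YAML: its name, and indented under it one key for each argument. servo_tool: Moves the arm, as the interface text tells. Its arguments: {"type":"object","properties":{"targets":{"type":"array"},"force":{"type":"number"}},"required":["targets"]}

```bash
mkdir -p pics; ls
cat > h.py <<'E'
import numpy as np,cv2
from station import arm
def save(n,im): cv2.imwrite('pics/'+n+'.png',cv2.cvtColor(im,cv2.COLOR_RGB2BGR))
def pts(c):
    d=c['depth'];v,u=np.mgrid[:480,:640];K=c['K']
    P=np.stack([(u-K[0,2])/K[0,0]*d,(v-K[1,2])/K[1,1]*d,d],-1)
    return (P-c['t'])@c['R']   # R^T(P-t)
E
python3 - <<'E'
from h import *
s=arm.sense();print(s['time_s'],s['tool_pos'],s['ee_rot'],s['width'])
for n in ('scene','side'):
    c=arm.capture(n);save(n,c['image']);np.savez(n,**{k:v for k,v in c.items() if k!='name'})
    print(n,c['K'][0],c['t'],-c['R'].T@c['t'],c['R'][2])
E
```

```text
pics
0.0 [164.99742739 576.5720675  230.14346112] [-1.79886511e+02 -4.98301252e-03  1.64030552e+02] 85.58438081294442
scene [613.56927683   0.         320.6471902 ] [ 323.19258934 -221.5619308  1733.27502325] [1276.01602247  602.03043339 1080.33694414] [-0.54872404 -0.43603596 -0.71328436]
side [470.76888138   0.         323.27272295] [-535.65566961  130.01418953  894.2934645 ] [ 427.7111182  -672.40819712  684.48659762] [ 0.1268571   0.75079618 -0.6482379 ]
```

View pics/scene.png

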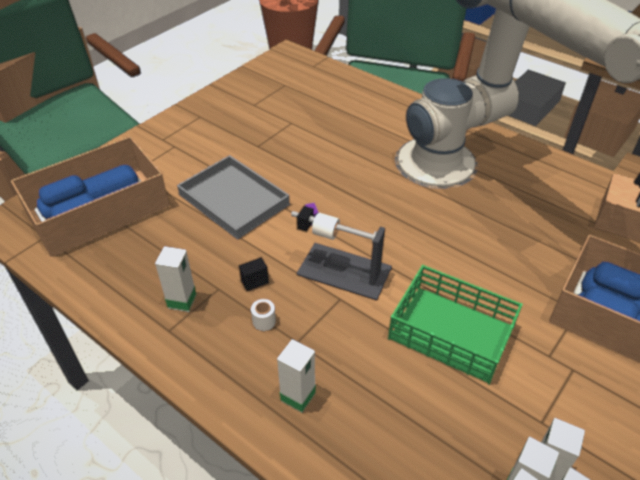

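View pics/side.png

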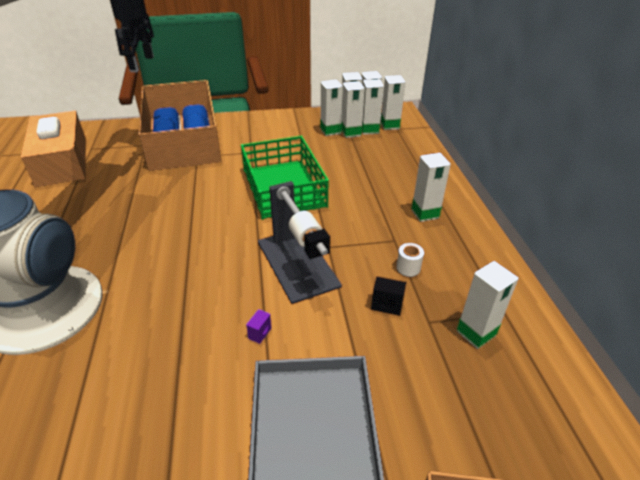

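The scene view shows the stand at about (345,270), the bar running to its open end at (292,213), the grey tray at (233,196), the green basket at (455,325) and the spare roll at (263,315). The collar candidates are:
- black block on the bar: scene (305,217), side (317,243)
- larger black block on the table: scene (254,273), side (389,296)
- purple block on the table: scene (311,209), side (259,326)

The block on the bar fits: it is black, the smaller of the two black ones, and threaded on the bar. I'll confirm it in a crop and measure.

Run:
```python
from h import *
S={n:dict(np.load(n+'.npz')) for n in ('scene','side')}
a=cv2.resize(S['scene']['image'][185:305,230:400],None,fx=4,fy=4,interpolation=2)[:480,:]
b=cv2.resize(S['side']['image'][175:345,240:420],None,fx=3,fy=3,interpolation=2)
o=np.zeros((600,800,3),np.uint8); o[:240,:340]=a[::2,::2]; 
o=np.hstack([cv2.resize(a,(420,296)),cv2.resize(b,(380,359))[:296]]);save('crop',o)
for n,c in S.items():
    P=pts(c);im=c['image'].astype(int);hsv=cv2.cvtColor(c['image'],cv2.COLOR_RGB2HSV).astype(int)
    ok=c['depth']>0
    near=ok&(P[...,0]>250)&(P[...,0]<760)&(abs(P[...,1])<500)
    def st(t,m):
        q=P[m]; 
        if len(q)<5: print(n,t,len(q));return
        print(n,t,len(q),'med',np.median(q,0).round(1),'p2',np.percentile(q,3,axis=0).round(1),'p98',np.percentile(q,97,axis=0).round(1))
    black=near&(im.max(-1)<45)
    k,l,stt,ce=cv2.connectedComponentsWithStats(black.astype(np.uint8))
    for i in range(1,k):
        if stt[i,4]>40: st(f'black{ce[i].round()}',l==i)
    st('dark>100',near&(im.max(-1)<80)&(P[...,2]>100))
    white=near&(hsv[...,1]<40)&(im.min(-1)>140)
    k,l,stt,ce=cv2.connectedComponentsWithStats(white.astype(np.uint8))
    for i in range(1,k):
        if stt[i,4]>40: st(f'white{ce[i].round()}',l==i)
    grey=near&(hsv[...,1]<40)&(im.max(-1)>85)&(im.max(-1)<150)&(P[...,2]<60)
    k,l,stt,ce=cv2.connectedComponentsWithStats(grey.astype(np.uint8))
    i=1+stt[1:,4].argmax();st('tray',l==i)
    r=cv2.minAreaRect(P[l==i][:,:2].astype(np.float32));print(r)
```

```text
scene black[304. 219.] 214 med [532.4 -38.8 150.7] p2 [505.3 -52.5 123.6] p98 [540.3 -29.1 158.4]
scene black[378. 259.] 97 med [474.9 129.1  84.7] p2 [462.  124.7  28.4] p98 [489.  133.1 141.7]
scene black[254. 274.] 599 med [651.3 -84.5  47. ] p2 [ 629.5 -106.     8.4] p98 [679.2 -67.2  60.5]
scene dark>100 458 med [512.2 -32.6 142.4] p2 [462.1 -54.  105.8] p98 [540.2 133.1 157.9]
scene white[234. 197.] 2842 med [ 467.  -333.9    5.6] p2 [ 392.1 -430.6    0.8] p98 [ 536.7 -245.4   10.8]
scene white[324. 224.] 421 med [516.6   6.2 150.8] p2 [490.9 -25.9 132.8] p98 [531.   29.8 157.9]
scene white[356. 231.] 149 med [487.4  73.6 145.7] p2 [474.4  32.3 140.3] p98 [500.3 113.5 153. ]
scene white[262. 309.] 228 med [721.4   3.   49.5] p2 [ 6.754e+02 -4.610e+01 -2.000e-01] p98 [742.4  24.2  54.4]
scene tray 1570 med [ 467.9 -373.9    8. ] p2 [ 378.7 -450.3    1.8] p98 [ 566.2 -210.9   37.7]
((472.9718017578125, -331.33599853515625), (247.4862518310547, 184.16184997558594), 84.5733642578125)
side black[280. 220.] 770 med [466.2 108.4  71.2] p2 [451.6  98.3   9.7] p98 [486.9 115.1 138.7]
si
[... 279 characters left out ...]
.8 -82.5  58.4]
side dark>100 842 med [505.6 -47.5 138.4] p2 [451.9 -65.6 103.3] p98 [540.5 116.5 155.6]
side white[300. 219.] 592 med [496.3  -1.3 150. ] p2 [479.9 -27.8 132.7] p98 [524.3  96.8 156.1]
side white[321. 247.] 43 med [526.  -70.7 144.7] p2 [521.5 -79.6 141.8] p98 [531.2 -60.4 146.7]
side white[412. 258.] 350 med [720.7 -23.   47.6] p2 [699.4 -27.7   8.6] p98 [742.5  19.2  51.5]
side white[312. 428.] 11345 med [ 474.6 -321.4    4.7] p2 [ 398.  -393.1    2.6] p98 [ 549.6 -231.4    7. ]
side tray 987 med [ 505.6 -248.2    4.9] p2 [ 387.3 -394.9    2.6] p98 [ 563.5 -214.4   10.1]
((476.2200012207031, -308.37445068359375), (182.60263061523438, 168.64846801757812), 84.35562896728516)
```

View pics/crop.png

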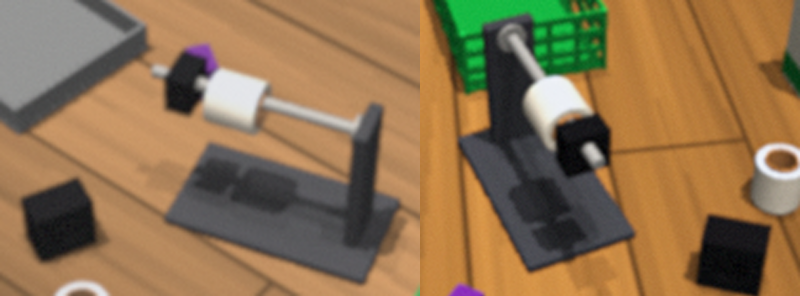

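The crop confirms it: the black block on the bar (scene (305,217)) is the collar, next to the white roll at (324,224). The table block is larger and the other is purple. The heights also fit, with the collar top at about 156 and the roll top at about 157. Now I'll move above it.

>>> servo_tool:
  targets:
    - {"slide": [-0.0257, -0.0252, -0.002], "twist": 0, "jaw": 0.085}
    - {"slide": [-0.0257, -0.0252, -0.002], "twist": 0, "jaw": 0.085}
    - {"slide": [-0.0257, -0.0252, -0.002], "twist": 0, "jaw": 0.085}
    - {"slide": [-0.0257, -0.0252, -0.002], "twist": 0, "jaw": 0.085}
    - {"slide": [-0.0257, -0.0252, -0.002], "twist": 0, "jaw": 0.085}

```text
time_s: 0.52
tool_pos: [254.3, 418.8, 240.7]
ee_rot: [-179.9, -0.0, 164.1]
ft_force: [1.0, 0.2, 0.7]
width: 84.9
finger_force: 0.0
```

>>> servo_tool:
  targets:
    - {"slide": [-0.0257, -0.0252, -0.002], "twist": 0, "jaw": 0.085}
    - {"slide": [-0.0257, -0.0252, -0.002], "twist": 0, "jaw": 0.085}
    - {"slide": [-0.0257, -0.0252, -0.002], "twist": 0, "jaw": 0.085}
    - {"slide": [-0.0257, -0.0252, -0.002], "twist": 0, "jaw": 0.085}
    - {"slide": [-0.0257, -0.0252, -0.002], "twist": 0, "jaw": 0.085}

```text
time_s: 0.93
tool_pos: [343.2, 262.2, 251.0]
ee_rot: [-180.0, -0.0, 164.0]
ft_force: [1.0, -0.2, 0.2]
width: 84.7
finger_force: 0.0
```

>>> servo_tool:
  targets:
    - {"slide": [-0.0257, -0.0252, -0.002], "twist": 0, "jaw": 0.085}
    - {"slide": [-0.0257, -0.0252, -0.002], "twist": 0, "jaw": 0.085}
    - {"slide": [-0.0257, -0.0252, -0.002], "twist": 0, "jaw": 0.085}
    - {"slide": [-0.0257, -0.0252, -0.002], "twist": 0, "jaw": 0.085}
    - {"slide": [-0.0257, -0.0252, -0.002], "twist": 0, "jaw": 0.085}

```text
time_s: 1.35
tool_pos: [432.1, 105.6, 261.1]
ee_rot: [-180.0, -0.0, 164.0]
ft_force: [0.6, 0.5, -0.3]
width: 85.0
finger_force: 0.0
```

>>> servo_tool:
  targets:
    - {"slide": [-0.0257, -0.0252, -0.002], "twist": 0, "jaw": 0.085}
    - {"slide": [-0.0257, -0.0252, -0.002], "twist": 0, "jaw": 0.085}
    - {"slide": [-0.0257, -0.0252, -0.002], "twist": 0, "jaw": 0.085}
    - {"slide": [-0.0257, -0.0252, -0.002], "twist": 0, "jaw": 0.085}
    - {"slide": [-0.0257, -0.0252, -0.002], "twist": 0, "jaw": 0.085}

```text
time_s: 1.77
tool_pos: [521.0, -50.9, 270.9]
ee_rot: [180.0, -0.0, 164.0]
ft_force: [0.5, 0.8, -0.0]
width: 85.3
finger_force: 0.0
```

>>> servo_tool:
  targets:
    - {"slide": [0, 0, 0], "twist": 0.12, "jaw": 0.085}
    - {"slide": [0, 0, 0], "twist": 0.12, "jaw": 0.085}
    - {"slide": [0, 0, 0], "twist": 0.12, "jaw": 0.085}
    - {"slide": [0, 0, 0], "twist": 0.12, "jaw": 0.085}
    - {"slide": [0, 0, 0], "twist": 0.12, "jaw": 0.085}

```text
time_s: 2.18
tool_pos: [520.5, -49.3, 270.6]
ee_rot: [-180.0, -0.1, 129.3]
ft_force: [-0.5, 0.4, -0.3]
width: 85.3
finger_force: 0.0
```

>>> servo_tool:
  targets:
    - {"slide": [0, 0, 0], "twist": 0.12, "jaw": 0.085}
    - {"slide": [0, 0, 0], "twist": 0.12, "jaw": 0.085}
    - {"slide": [0, 0, 0], "twist": 0.12, "jaw": 0.085}
    - {"slide": [0, 0, 0], "twist": 0.07, "jaw": 0.085}
    - {"slide": [0, 0, 0], "twist": 0, "jaw": 0.085}

```text
time_s: 2.6
tool_pos: [520.4, -49.1, 270.7]
ee_rot: [-179.9, -0.0, 104.9]
ft_force: [-0.1, 0.9, 1.4]
width: 84.9
finger_force: 0.0
```

```bash
cat >> h.py <<'E'
from scipy.spatial.transform import Rotation as Ro
def wrist():
    s=arm.sense();c=arm.capture('wrist');H=c['hand_eye'];R=Ro.from_euler('xyz',s['ee_rot'],degrees=True).as_matrix()
    A=R@H[:3,:3];b=R@H[:3,3]+s['tool_pos'];c['R']=A.T;c['t']=-A.T@b
    return s,c,pts(c)
E
python3 - <<'E'
from h import *
s,c,P=wrist();save('w1',c['image']);print(c['hand_eye'].round(2),s['tool_pos'])
np.savez('w1',image=c['image'],depth=c['depth'],P=P)
im=c['image'].astype(int);z=P[...,2];ok=c['depth']>150
hi=ok&(z>125)&(z<165)&(P[...,0]>440)&(P[...,0]<560)&(abs(P[...,1])<140)
black=hi&(im.max(-1)<60);wh=hi&(im.min(-1)>100)
for n,m in(('black',black),('bright',wh)):
    k,l,st,ce=cv2.connectedComponentsWithStats(m.astype(np.uint8))
    for i in range(1,k):
        if st[i,4]>60:
            q=P[l==i];print(n,ce[i].round(),st[i,4],q.mean(0).round(1),np.percentile(q[:,2],[5,50,95]).round(1),cv2.minAreaRect(q[:,:2].astype(np.float32)))
E
```

```text
[[   0.     -0.97   -0.26   65.04]
 [   1.      0.      0.     -0.52]
 [  -0.     -0.26    0.97 -143.12]
 [   0.      0.      0.      1.  ]] [520.4359812  -49.12640186 270.72887412]
black [310. 228.] 1923 [518.5 -45.2 153.3] [134.2 155.4 156.6] ((519.4727172851562, -46.6856575012207), (38.691253662109375, 24.63568115234375), 16.244998931884766)
bright [308.  59.] 1646 [488.9  61.4 145.7] [143.6 145.8 147.3] ((488.9994201660156, 61.010704040527344), (10.457320213317871, 70.74272918701172), 16.39518165588379)
bright [310. 156.] 4862 [505.4   2.3 151.8] [141.3 153.4 156.7] ((505.1393737792969, 1.8167648315429688), (48.87956619262695, 48.61151885986328), 16.048585891723633)
bright [310. 203.] 243 [514.3 -29.1 145.4] [143.2 145.7 147.1] ((514.4613647460938, -29.19549560546875), (10.90670394897461, 11.77744197845459), 15.061079978942871)
bright [311. 258.] 310 [525.7 -69.2 145.8] [143.2 145.7 147.3] ((525.1914672851562, -68.13774108886719), (10.54566478729248, 19.79347801208496), 15.222428321838379)
```

View pics/w1.png

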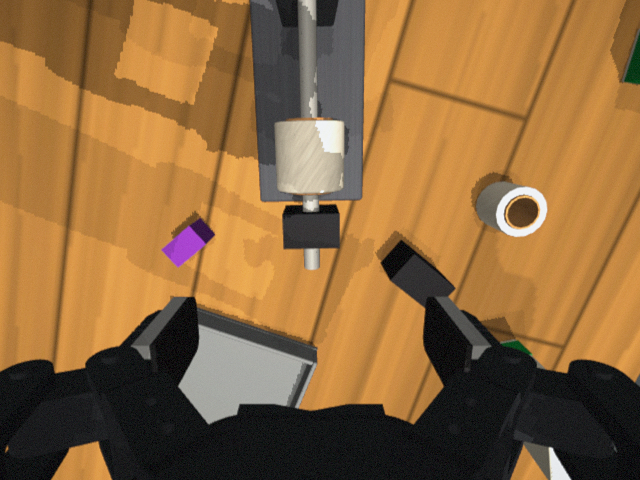

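The wrist view shows the bar running down column 310: roll at (310,156), collar at (310,228), bar tip near (312,268), spare roll at (522,210). The measured collar centre is (519.3,-46.7,135.5), which agrees with the scene and side views. The bar's outward yaw is about -74.3°.

>>> servo_tool:
  targets:
    - {"slide": [0, 0, 0], "twist": -0.014, "jaw": 0.085}
    - {"slide": [0.0026, -0.0004, 0.025], "twist": 0, "jaw": 0.085}
    - {"slide": [0, 0, 0.03], "twist": 0, "jaw": 0.085}
    - {"slide": [0, 0, 0.03], "twist": 0, "jaw": 0.085}
    - {"slide": [0, 0, 0.025], "twist": 0, "jaw": 0.085}

```text
time_s: 3.07
tool_pos: [519.0, -46.6, 159.1]
ee_rot: [-179.9, -0.0, 106.0]
ft_force: [0.6, -0.7, -0.4]
width: 85.2
finger_force: 0.0
```

>>> servo_tool:
  targets:
    - {"slide": [0, 0, 0.015], "twist": 0, "jaw": 0.085}
    - {"slide": [0, 0, 0.012], "twist": 0, "jaw": 0.085}
    - {"slide": [0, 0, 0.0097], "twist": 0, "jaw": 0.085}
    - {"slide": [0, 0, 0], "twist": 0, "jaw": 0.085}
    - {"slide": [0, 0, 0], "twist": 0, "jaw": 0.085}

```text
time_s: 3.48
tool_pos: [519.6, -46.8, 125.0]
ee_rot: [180.0, 0.0, 105.9]
ft_force: [0.0, -0.5, -0.3]
width: 84.8
finger_force: 0.0
```

>>> servo_tool:
  targets:
    - {"slide": [0, 0, 0], "twist": 0, "jaw": 0.05}
    - {"slide": [0, 0, 0], "twist": 0, "jaw": 0.045}
    - {"slide": [0, 0, 0], "twist": 0, "jaw": 0.03}
    - {"slide": [0, 0, 0], "twist": 0, "jaw": 0.03}
    - {"slide": [0, 0, 0], "twist": 0, "jaw": 0.03}
  force: 30

```text
time_s: 3.9
tool_pos: [519.9, -46.8, 125.6]
ee_rot: [179.9, 0.0, 105.8]
ft_force: [0.4, -0.1, 3.6]
width: 39.4
finger_force: 32.7
```

>>> servo_tool:
  targets:
    - {"slide": [0, 0, -0.003], "twist": 0, "jaw": 0.03}
    - {"slide": [0, 0, -0.002], "twist": 0, "jaw": 0.03}
    - {"slide": [0, 0, 0], "twist": 0, "jaw": 0.03}
    - {"slide": [-0.008, 0, 0], "twist": 0, "jaw": 0.03}
    - {"slide": [-0.008, 0, 0], "twist": 0, "jaw": 0.03}

```text
time_s: 4.32
tool_pos: [523.9, -62.5, 129.4]
ee_rot: [-180.0, 0.0, 105.9]
ft_force: [0.3, 0.2, -0.7]
width: 39.8
finger_force: 32.4
```

>>> servo_tool:
  targets:
    - {"slide": [-0.012, 0, 0], "twist": 0, "jaw": 0.03}
    - {"slide": [-0.012, 0, 0], "twist": 0, "jaw": 0.03}
    - {"slide": [-0.012, 0, 0], "twist": 0, "jaw": 0.03}
    - {"slide": [-0.012, 0, 0], "twist": 0, "jaw": 0.03}
    - {"slide": [-0.012, 0, 0], "twist": 0, "jaw": 0.03}

```text
time_s: 4.73
tool_pos: [540.4, -121.5, 129.4]
ee_rot: [-180.0, -0.0, 105.8]
ft_force: [-0.5, -0.0, -0.0]
width: 39.7
finger_force: 32.4
```

>>> servo_tool:
  targets:
    - {"slide": [-0.0239, -0.0144, -0.006], "twist": 0, "jaw": 0.03}
    - {"slide": [-0.0239, -0.0144, -0.006], "twist": 0, "jaw": 0.03}
    - {"slide": [-0.0239, -0.0144, -0.006], "twist": 0, "jaw": 0.03}
    - {"slide": [-0.0239, -0.0144, -0.006], "twist": 0, "jaw": 0.03}
    - {"slide": [-0.0239, -0.0144, -0.006], "twist": 0, "jaw": 0.03}

```text
time_s: 5.15
tool_pos: [503.0, -256.6, 159.9]
ee_rot: [180.0, 0.0, 105.8]
ft_force: [-0.5, 0.2, -0.9]
width: 39.7
finger_force: 32.4
```

>>> servo_tool:
  targets:
    - {"slide": [-0.0239, -0.0144, 0], "twist": 0, "jaw": 0.03}
    - {"slide": [-0.0239, -0.0144, 0], "twist": 0, "jaw": 0.03}
    - {"slide": [-0.0239, -0.0144, 0], "twist": 0, "jaw": 0.03}
    - {"slide": [-0.0239, -0.0144, 0], "twist": 0, "jaw": 0.03}
    - {"slide": [-0.0239, -0.0144, 0], "twist": 0, "jaw": 0.03}

```text
time_s: 5.57
tool_pos: [466.0, -391.3, 159.5]
ee_rot: [-180.0, -0.0, 105.8]
ft_force: [1.1, 1.1, -1.0]
width: 39.5
finger_force: 32.4
```

>>> servo_tool:
  targets:
    - {"slide": [0, 0, 0], "twist": 0.1, "jaw": 0.03}
    - {"slide": [0, 0, 0], "twist": 0.1, "jaw": 0.03}
    - {"slide": [0, 0, 0], "twist": 0.1, "jaw": 0.03}
    - {"slide": [0, 0, 0], "twist": 0.07, "jaw": 0.03}
    - {"slide": [0, 0, 0], "twist": 0, "jaw": 0.03}

```text
time_s: 5.98
tool_pos: [466.4, -390.1, 159.3]
ee_rot: [-180.0, -0.0, 84.4]
ft_force: [0.1, -0.1, 0.7]
width: 39.5
finger_force: 32.4
```

Run:
```python
from h import *
s,c,P=wrist();print(s['tool_pos'],s['ee_rot'],s['width'])
o=arm.capture('side')['image'];save('w2',np.hstack([cv2.resize(c['image'],(400,300)),cv2.resize(o,(400,300))]))
import numpy as np
for n in('scene','side'):
    q=arm.capture(n);Q=pts(q);hsv=cv2.cvtColor(q['image'],cv2.COLOR_RGB2HSV).astype(int)
    near=(q['depth']>0)&(Q[...,0]>340)&(Q[...,0]<600)&(Q[...,1]>-500)&(Q[...,1]<-170)
    rim=near&(hsv[...,1]<50)&(Q[...,2]>29)&(Q[...,2]<41)
    fl=near&(hsv[...,1]<50)&(Q[...,2]<15)&(abs(Q[...,0]-470)<60)&(abs(Q[...,1]+330)<80)
    print(n,rim.sum(),cv2.minAreaRect(Q[rim][:,:2].astype(np.float32)),np.median(Q[fl][:,2]),np.median(Q[rim][:,2]))
fl=(c['depth']>100)&(P[...,2]<60)&(abs(P[...,0]-470)<60)&(abs(P[...,1]+300)<60)
print(np.median(P[fl],0))
```

```text
[ 466.3923764  -390.08359519  159.30031264] [-1.79981528e+02 -9.64671428e-03  8.44294748e+01] 39.541910819535026
scene 673 ((472.09637451171875, -330.8428039550781), (246.9936981201172, 186.1101837158203), 84.39187622070312) 5.520214360448408 33.514323528052344
side 694 ((476.4502868652344, -314.0223388671875), (197.248779296875, 179.24322509765625), 84.44889068603516) 4.782447626482421 34.27822242813876
[ 470.50111857 -295.07694542    5.5965543 ]
```

View pics/w2.png

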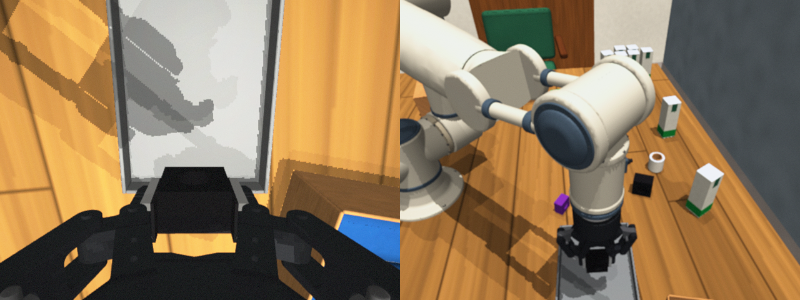

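The wrist half shows the collar held at (193,195), squarely over the grey tray floor. The side half shows it over the tray near (597,260). The tray floor measures 5.3 mm high and the rim 34 mm. Lowering now.

>>> servo_tool:
  targets:
    - {"slide": [0, 0, 0.03], "twist": 0, "jaw": 0.03}
    - {"slide": [0, 0, 0.035], "twist": 0, "jaw": 0.03}
    - {"slide": [0, 0, 0.03], "twist": 0, "jaw": 0.03}
    - {"slide": [0, 0, 0.02], "twist": 0, "jaw": 0.03}
    - {"slide": [0, 0, 0.012], "twist": 0, "jaw": 0.03}

```text
time_s: 6.6
tool_pos: [465.4, -387.8, 28.8]
ee_rot: [-179.8, -0.2, 84.7]
ft_force: [-0.6, -0.2, -0.6]
width: 39.6
finger_force: 32.4
```

>>> servo_tool:
  targets:
    - {"slide": [0, 0, 0.007], "twist": 0, "jaw": 0.03}
    - {"slide": [0, 0, 0.005], "twist": 0, "jaw": 0.03}
    - {"slide": [0, 0, 0.003], "twist": 0, "jaw": 0.03}
    - {"slide": [0, 0, 0.0015], "twist": 0, "jaw": 0.03}
    - {"slide": [0, 0, 0], "twist": 0, "jaw": 0.03}

```text
time_s: 7.02
tool_pos: [467.3, -389.6, 17.2]
ee_rot: [179.9, 0.1, 84.6]
ft_force: [0.0, -0.5, -0.6]
width: 39.3
finger_force: 32.4
```

>>> servo_tool:
  targets:
    - {"slide": [0, 0, 0.0008], "twist": 0, "jaw": 0.03}
    - {"slide": [0, 0, 0.0007], "twist": 0, "jaw": 0.03}
    - {"slide": [0, 0, 0], "twist": 0, "jaw": 0.045}
    - {"slide": [0, 0, 0], "twist": 0, "jaw": 0.06}
    - {"slide": [0, 0, 0], "twist": 0, "jaw": 0.065}

```text
time_s: 7.43
tool_pos: [466.9, -389.2, 14.9]
ee_rot: [180.0, 0.0, 84.6]
ft_force: [0.3, -1.1, 0.1]
width: 64.5
finger_force: 0.0
```

>>> servo_tool:
  targets:
    - {"slide": [0, 0, 0], "twist": 0, "jaw": 0.065}
    - {"slide": [0, 0, -0.01], "twist": 0, "jaw": 0.065}
    - {"slide": [0, 0, -0.02], "twist": 0, "jaw": 0.065}
    - {"slide": [0, 0, -0.035], "twist": 0, "jaw": 0.085}
    - {"slide": [0, 0, -0.04], "twist": 0, "jaw": 0.085}

```text
time_s: 7.85
tool_pos: [465.6, -388.0, 118.7]
ee_rot: [-179.8, -0.2, 84.6]
ft_force: [1.2, -2.0, -0.6]
width: 84.4
finger_force: 0.0
```

>>> servo_tool:
  targets:
    - {"slide": [0, 0, -0.04], "twist": 0, "jaw": 0.085}
    - {"slide": [0, 0, -0.04], "twist": 0, "jaw": 0.085}
    - {"slide": [0, 0, -0.04], "twist": 0, "jaw": 0.085}
    - {"slide": [0, 0, -0.02], "twist": 0, "jaw": 0.085}
    - {"slide": [0, 0, 0], "twist": 0, "jaw": 0.085}

```text
time_s: 8.27
tool_pos: [467.8, -390.0, 268.4]
ee_rot: [179.4, 0.4, 84.6]
ft_force: [0.4, -0.7, 0.4]
width: 84.9
finger_force: 0.0
```

>>> servo_tool:
  targets:
    - {"slide": [0, 0, 0], "twist": -0.1, "jaw": 0.085}
    - {"slide": [0, 0, 0], "twist": -0.1, "jaw": 0.085}
    - {"slide": [0, 0, 0], "twist": -0.1, "jaw": 0.085}
    - {"slide": [0, 0, 0], "twist": -0.07, "jaw": 0.085}
    - {"slide": [0, 0, 0], "twist": 0, "jaw": 0.085}

```text
time_s: 8.68
tool_pos: [466.6, -388.9, 259.0]
ee_rot: [-180.0, -0.1, 106.0]
ft_force: [-0.8, -0.2, 0.1]
width: 85.1
finger_force: 0.0
```

>>> servo_tool:
  targets:
    - {"slide": [0.0333, 0.0143, 0], "twist": 0, "jaw": 0.085}
    - {"slide": [0.0333, 0.0143, 0], "twist": 0, "jaw": 0.085}
    - {"slide": [0.0333, 0.0143, 0], "twist": 0, "jaw": 0.085}
    - {"slide": [0.0333, 0.0143, 0], "twist": 0, "jaw": 0.085}
    - {"slide": [0.0333, 0.0143, 0], "twist": 0, "jaw": 0.085}

```text
time_s: 9.1
tool_pos: [489.9, -207.8, 259.3]
ee_rot: [-180.0, -0.0, 105.6]
ft_force: [0.8, -1.0, -0.0]
width: 85.1
finger_force: 0.0
```

>>> servo_tool:
  targets:
    - {"slide": [0.0333, 0.0143, 0], "twist": 0, "jaw": 0.085}
    - {"slide": [0.0333, 0.0143, 0], "twist": 0, "jaw": 0.085}
    - {"slide": [0.0333, 0.0143, 0], "twist": 0, "jaw": 0.085}
    - {"slide": [0.0333, 0.0143, 0], "twist": 0, "jaw": 0.085}
    - {"slide": [0.0333, 0.0143, 0], "twist": 0, "jaw": 0.085}

```text
time_s: 9.52
tool_pos: [513.3, -27.9, 259.4]
ee_rot: [-180.0, -0.0, 105.7]
ft_force: [-0.0, 0.8, 0.2]
width: 84.8
finger_force: 0.0
```

>>> servo_tool:
  targets:
    - {"slide": [0, 0, 0], "twist": 0, "jaw": 0.085}
    - {"slide": [0, 0, 0], "twist": 0, "jaw": 0.085}

```text
time_s: 9.68
tool_pos: [513.5, -28.0, 259.4]
ee_rot: [-180.0, -0.0, 105.9]
ft_force: [-1.3, -0.5, -0.2]
width: 84.5
finger_force: 0.0
```

Run:
```python
from h import *
s,c,P=wrist();print(s['tool_pos'],s['ee_rot'])
im=c['image'].astype(int);z=P[...,2];ok=c['depth']>150
hi=ok&(z>120)&(z<165)&(P[...,0]>440)&(P[...,0]<560)&(abs(P[...,1])<140)&(im.min(-1)>90)
k,l,st,ce=cv2.connectedComponentsWithStats(hi.astype(np.uint8))
for i in range(1,k):
    if st[i,4]>60:
        q=P[l==i];print(ce[i].round(),st[i,4],q.mean(0).round(1),np.percentile(q[:,2],[5,50,98]).round(1))
        u=q[:,:2]@np.array([.2702,-.9628]);v=q[:,:2]@np.array([.9628,.2702])
        print('  along',np.percentile(u,[1,99]).round(1),'across',np.percentile(v,[1,99]).round(1),'top-across',np.median(v[q[:,2]>q[:,2].max()-3]))
o=arm.capture('scene')['image'][150:250,160:360];t=arm.capture('side')['image'][330:480,230:400]
save('c3',np.hstack([cv2.resize(o,(500,250)),cv2.resize(t,(283,250)) ]))
print([float(np.dot(s['tool_pos'][:2],w)) for w in ([.2702,-.9628],[.9628,.2702])])
```

```text
[513.49052095 -27.96884425 259.37804864] [-1.79974565e+02 -3.78804707e-03  1.05915267e+02]
[317.   1.] 128 [477.4 110.5 151.5] [145.6 152.5 155.5]
  along [20.1 23.8] across [475.9 499.8] top-across 487.0459536223087
[313.  79.] 2361 [486.6  69.4 145.5] [143.1 145.7 147.6]
  along [ 24.3 107.8] across [482.3 492.6] top-across 486.6933957500968
[312. 204.] 6185 [507.9  -7.  150.5] [141.3 151.8 157.1]
  along [111.3 214.2] across [463.3 510.8] top-across 487.0560341132665
[165.67354200743014, 486.8314918528244]
```

View pics/c3.png

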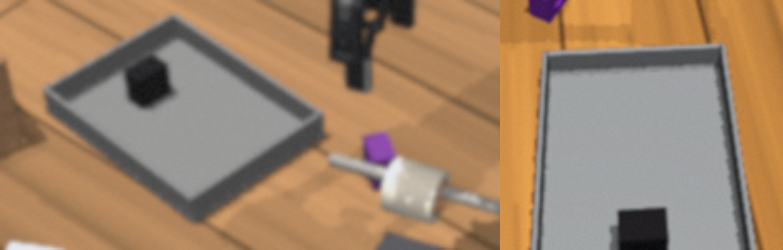

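The crop shows the collar standing on the tray floor (left view (148,82)), with the roll still on the bar (413,185). Now the roll: its measured centre lies 31 mm inward from the TCP, top at 157.

>>> servo_tool:
  targets:
    - {"slide": [0.0312, 0.0002, 0], "twist": 0, "jaw": 0.085}
    - {"slide": [0, 0, 0.025], "twist": 0, "jaw": 0.085}
    - {"slide": [0, 0, 0.03], "twist": 0, "jaw": 0.085}
    - {"slide": [0, 0, 0.03], "twist": 0, "jaw": 0.085}
    - {"slide": [0, 0, 0.02], "twist": 0, "jaw": 0.085}

```text
time_s: 10.25
tool_pos: [504.3, -1.1, 151.4]
ee_rot: [-179.8, -0.0, 105.6]
ft_force: [0.3, 0.4, -1.0]
width: 85.1
finger_force: 0.0
```

>>> servo_tool:
  targets:
    - {"slide": [0, 0, 0.015], "twist": 0, "jaw": 0.085}
    - {"slide": [0, 0, 0.015], "twist": 0, "jaw": 0.085}
    - {"slide": [0, 0, 0.0134], "twist": 0, "jaw": 0.085}
    - {"slide": [0, 0, 0], "twist": 0, "jaw": 0.085}
    - {"slide": [0, 0, 0], "twist": 0, "jaw": 0.085}

```text
time_s: 10.67
tool_pos: [504.9, -0.5, 110.6]
ee_rot: [-179.9, -0.0, 105.7]
ft_force: [0.1, 0.2, 1.0]
width: 85.1
finger_force: 0.0
```

>>> servo_tool:
  targets:
    - {"slide": [0, 0, 0], "twist": 0, "jaw": 0.06}
    - {"slide": [0, 0, 0], "twist": 0, "jaw": 0.055}
    - {"slide": [0, 0, 0], "twist": 0, "jaw": 0.04}
    - {"slide": [0, 0, 0], "twist": 0, "jaw": 0.04}
    - {"slide": [0, 0, 0], "twist": 0, "jaw": 0.04}
  force: 30

```text
time_s: 11.08
tool_pos: [505.9, 0.2, 112.7]
ee_rot: [179.9, 0.1, 105.8]
ft_force: [-0.7, -1.5, 6.4]
width: 49.9
finger_force: 31.0
```

>>> servo_tool:
  targets:
    - {"slide": [0, 0, -0.004], "twist": 0, "jaw": 0.04}
    - {"slide": [0, 0, -0.004], "twist": 0, "jaw": 0.04}
    - {"slide": [0, 0, -0.0025], "twist": 0, "jaw": 0.04}
    - {"slide": [0, 0, 0], "twist": 0, "jaw": 0.04}
    - {"slide": [0, 0, 0], "twist": 0, "jaw": 0.04}

```text
time_s: 11.5
tool_pos: [505.3, 0.4, 121.7]
ee_rot: [180.0, -0.0, 105.8]
ft_force: [0.0, 1.3, -1.9]
width: 49.7
finger_force: 31.2
```

Run:
```python
from h import *
s,c,P=wrist();o=arm.capture('side');print(s['tool_pos'],s['ft_force'],s['width'])
save('c4',np.hstack([cv2.resize(c['image'],(400,300)),cv2.resize(o['image'][170:290,240:400],(400,300))]))
```

```text
[5.05323416e+02 4.05432711e-01 1.21667399e+02] [ 0.02835146  1.26558592 -1.92988988] 49.73313660561579
```

View pics/c4.png

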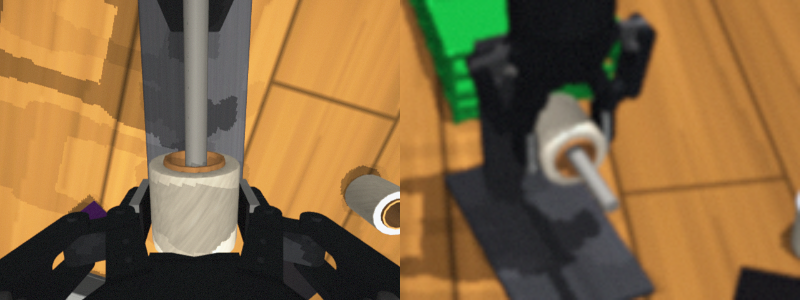

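The wrist half shows the roll held at (195,210), with the bar entering its bore at (195,160). The side half shows the bar inside the core at (573,160). I'll slide it off.

>>> servo_tool:
  targets:
    - {"slide": [-0.012, 0, 0], "twist": 0, "jaw": 0.04}
    - {"slide": [-0.013, 0, 0], "twist": 0, "jaw": 0.04}
    - {"slide": [-0.013, 0, 0], "twist": 0, "jaw": 0.04}
    - {"slide": [-0.013, 0, 0], "twist": 0, "jaw": 0.04}
    - {"slide": [-0.013, 0, 0], "twist": 0, "jaw": 0.04}

```text
time_s: 12.02
tool_pos: [523.1, -63.1, 121.6]
ee_rot: [-180.0, 0.0, 105.8]
ft_force: [-0.5, -0.1, -0.4]
width: 49.5
finger_force: 31.2
```

>>> servo_tool:
  targets:
    - {"slide": [-0.014, 0, 0], "twist": 0, "jaw": 0.04}
    - {"slide": [-0.014, 0, 0], "twist": 0, "jaw": 0.04}
    - {"slide": [-0.014, 0, 0], "twist": 0, "jaw": 0.04}
    - {"slide": [-0.014, 0, 0], "twist": 0, "jaw": 0.04}
    - {"slide": [-0.014, 0, 0], "twist": 0, "jaw": 0.04}

```text
time_s: 12.43
tool_pos: [542.2, -130.1, 121.6]
ee_rot: [-180.0, -0.0, 105.8]
ft_force: [0.5, -0.2, -0.5]
width: 49.4
finger_force: 31.2
```

>>> servo_tool:
  targets:
    - {"slide": [-0.0256, -0.0206, -0.004], "twist": 0, "jaw": 0.04}
    - {"slide": [-0.0256, -0.0206, -0.004], "twist": 0, "jaw": 0.04}
    - {"slide": [-0.0256, -0.0206, -0.004], "twist": 0, "jaw": 0.04}
    - {"slide": [-0.0256, -0.0206, -0.004], "twist": 0, "jaw": 0.04}
    - {"slide": [-0.0256, -0.0206, -0.004], "twist": 0, "jaw": 0.04}

```text
time_s: 12.85
tool_pos: [476.9, -281.8, 141.9]
ee_rot: [180.0, 0.0, 105.8]
ft_force: [0.0, 0.2, -0.4]
width: 49.9
finger_force: 31.4
```

>>> servo_tool:
  targets:
    - {"slide": [0, 0, 0], "twist": 0.1, "jaw": 0.04}
    - {"slide": [0, 0, 0], "twist": 0.1, "jaw": 0.04}
    - {"slide": [0, 0, 0], "twist": 0.1, "jaw": 0.04}
    - {"slide": [0, 0, 0], "twist": 0.07, "jaw": 0.04}
    - {"slide": [0, 0, 0], "twist": 0, "jaw": 0.04}

```text
time_s: 13.27
tool_pos: [477.5, -280.6, 141.7]
ee_rot: [-180.0, -0.0, 84.5]
ft_force: [0.4, 0.0, -0.3]
width: 49.8
finger_force: 31.4
```

>>> servo_tool:
  targets:
    - {"slide": [0, 0, 0.03], "twist": 0, "jaw": 0.04}
    - {"slide": [0, 0, 0.03], "twist": 0, "jaw": 0.04}
    - {"slide": [0, 0, 0.025], "twist": 0, "jaw": 0.04}
    - {"slide": [0, 0, 0.015], "twist": 0, "jaw": 0.04}
    - {"slide": [0, 0, 0], "twist": 0, "jaw": 0.04}

```text
time_s: 13.68
tool_pos: [475.3, -278.6, 36.8]
ee_rot: [-179.6, -0.2, 84.8]
ft_force: [-1.1, 0.5, -2.1]
width: 49.8
finger_force: 31.5
```

>>> servo_tool:
  targets:
    - {"slide": [0, 0, 0], "twist": 0, "jaw": 0.04}
    - {"slide": [0, 0, 0.01], "twist": 0, "jaw": 0.04}
    - {"slide": [0, 0, 0.008], "twist": 0, "jaw": 0.04}
    - {"slide": [0, 0, 0.005], "twist": 0, "jaw": 0.04}
    - {"slide": [0, 0, 0.003], "twist": 0, "jaw": 0.04}

```text
time_s: 14.1
tool_pos: [477.5, -279.7, 15.1]
ee_rot: [-180.0, -0.0, 84.6]
ft_force: [0.3, 0.3, -1.2]
width: 49.6
finger_force: 31.5
```

>>> servo_tool:
  targets:
    - {"slide": [0, 0, 0.001], "twist": 0, "jaw": 0.04}
    - {"slide": [0, 0, 0.001], "twist": 0, "jaw": 0.04}
    - {"slide": [0, 0, 0.0005], "twist": 0, "jaw": 0.04}
    - {"slide": [0, 0, 0], "twist": 0, "jaw": 0.04}
    - {"slide": [0, 0, 0], "twist": 0, "jaw": 0.04}

```text
time_s: 14.52
tool_pos: [477.8, -279.9, 13.5]
ee_rot: [180.0, 0.0, 84.6]
ft_force: [-0.2, -0.5, -1.6]
width: 49.5
finger_force: 31.5
```

>>> servo_tool:
  targets:
    - {"slide": [0, 0, 0.0007], "twist": 0, "jaw": 0.04}
    - {"slide": [0, 0, 0.0007], "twist": 0, "jaw": 0.04}
    - {"slide": [0, 0, 0], "twist": 0, "jaw": 0.04}
    - {"slide": [0, 0, 0], "twist": 0, "jaw": 0.04}

```text
time_s: 14.85
tool_pos: [477.6, -279.8, 11.7]
ee_rot: [-180.0, -0.0, 84.6]
ft_force: [-0.6, -0.3, -1.4]
width: 49.8
finger_force: 31.5
```

>>> servo_tool:
  targets:
    - {"slide": [0, 0, 0], "twist": 0, "jaw": 0.051}
    - {"slide": [0, 0, 0], "twist": 0, "jaw": 0.053}
    - {"slide": [0, 0, 0], "twist": 0, "jaw": 0.056}
    - {"slide": [0, 0, 0], "twist": 0, "jaw": 0.06}
    - {"slide": [0, 0, 0], "twist": 0, "jaw": 0.07}

```text
time_s: 15.27
tool_pos: [477.7, -279.8, 11.9]
ee_rot: [180.0, 0.0, 84.6]
ft_force: [0.8, 0.6, 0.1]
width: 69.6
finger_force: 0.0
```

>>> servo_tool:
  targets:
    - {"slide": [0, 0, 0], "twist": 0, "jaw": 0.075}
    - {"slide": [0, 0, 0], "twist": 0, "jaw": 0.075}
    - {"slide": [0, 0, -0.015], "twist": 0, "jaw": 0.075}
    - {"slide": [0, 0, -0.03], "twist": 0, "jaw": 0.075}
    - {"slide": [0, 0, -0.04], "twist": 0, "jaw": 0.075}

```text
time_s: 15.68
tool_pos: [475.7, -278.5, 93.8]
ee_rot: [-179.6, -0.2, 84.6]
ft_force: [0.7, -0.6, -0.4]
width: 75.1
finger_force: 0.0
```

>>> servo_tool:
  targets:
    - {"slide": [0, 0, -0.04], "twist": 0, "jaw": 0.075}
    - {"slide": [0, 0, -0.04], "twist": 0, "jaw": 0.075}
    - {"slide": [0, 0, -0.04], "twist": 0, "jaw": 0.075}
    - {"slide": [0, 0, 0], "twist": 0, "jaw": 0.075}
    - {"slide": [0, 0, 0], "twist": 0, "jaw": 0.075}

```text
time_s: 16.1
tool_pos: [478.7, -280.5, 220.7]
ee_rot: [179.6, 0.2, 84.6]
ft_force: [0.1, -0.2, -0.8]
width: 75.4
finger_force: 0.0
```

Run:
```python
from h import *
s,c,P=wrist();o=arm.capture('scene')
save('c5',np.hstack([cv2.resize(c['image'],(400,300)),cv2.resize(o['image'][130:280,160:360],(400,300))]))
m=(c['depth']>100)&(P[...,2]>45)&(P[...,2]<70)&(abs(P[...,0]-475)<85)&(abs(P[...,1]+331)<115)
q=P[m];print(m.sum(),np.median(q,0),np.percentile(q,98,axis=0),s['tool_pos'])
```

```text
3504 [ 474.71480704 -285.06698538   50.7846398 ] [ 495.61460654 -254.3064231    55.52721835] [ 478.70360404 -280.53679797  220.73384841]
```

View pics/c5.png

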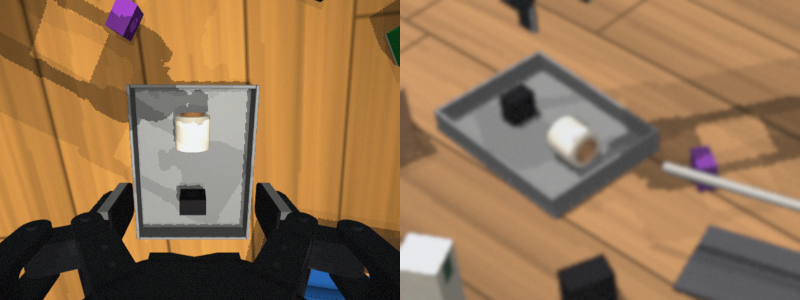

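Both lie on the tray floor: the roll at (192,132) and the collar at (192,200) in the wrist view. The roll's top is at 55.5, which fits 5 + 50. The bar is bare. I'll let things settle, check for drift, then hand in.

>>> servo_tool:
  targets:
    - {"slide": [0, 0, 0], "twist": 0, "jaw": 0.075}
    - {"slide": [0, 0, 0], "twist": 0, "jaw": 0.075}
    - {"slide": [0, 0, 0], "twist": 0, "jaw": 0.075}
    - {"slide": [0, 0, 0], "twist": 0, "jaw": 0.075}
    - {"slide": [0, 0, 0], "twist": 0, "jaw": 0.075}

```text
time_s: 16.62
tool_pos: [477.5, -279.7, 216.2]
ee_rot: [-179.9, -0.0, 84.6]
ft_force: [-0.2, 0.3, 0.8]
width: 75.6
finger_force: 0.0
```

Run:
```python
from h import *
s,c,P=wrist()
m=(c['depth']>100)&(P[...,2]>45)&(P[...,2]<70)&(abs(P[...,0]-475)<85)&(abs(P[...,1]+331)<115)
q=P[m];md=np.median(q,0);print(md)
if abs(md[0]-474.7)<4 and abs(md[1]+285)<4: print(arm.sign_off())
```

```text
[ 474.90819425 -284.84807525   50.92756436]
the job is handed in; nothing more can be done
None
```

The collar went into the grey tray first, then the label roll beside it; both were at rest on the tray floor, clear of the gripper, when I handed the job in at about 17 s.

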